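# Index the rotary inspection table and clamp it

### The arm

A 7-joint arm with a two-finger parallel gripper is mounted at the origin on the work surface. World frame = base frame: x ahead of the robot, y to its left, z up, the work surface at z = 0. Lengths are in m, angles in rad, forces in N, time in s.
With the tool pointing down it reaches from about 0.35 to 0.9 m from the base axis. Payload 8.1 kg.
Tool frame: the origin (TCP) lies where the fingers leave the gripper's body, on its centre line; the fingertips stand 66 mm ahead of it and the grasp point (between the pads) lies 47 mm ahead of it; z points along the fingers, y is the line along which they close (so a half turn about z gives the same grasp; the last joint's range is limited). The gripper opens to 92 mm and grips with 3 to 60 N. Pads are 19 mm wide; open, the fingers measure 130 mm over their backs; the gripper's body (75 mm by 190 mm) begins 47 mm behind the grasp point.
Start: joints at [1.09, 0.434, 0.025, 1.573, -0.012, 1.134, -0.075], TCP at [0.231, -0.581, 0.292] pointing down, gripper open.
Joint ranges: [-2.62, 2.62], [-0.44, 2.09], [-1.27, 1.32], [0.08, 2.57], [-1.32, 4.46], [0.12, 2], [-2.74, 2.74]. Speed limits (rad/s): [2.22, 2.22, 3.01, 3.01, 3.14, 3.14, 3.14].

### API

Orientations are given as a rotation vector (axis times angle).
In Python, from cell import arm gives the robot as it stands.
- The arm moves only by the tool send_rows, never from a script. Its argument "motion" is text: rows parted by semicolons, each of 7 numbers parted by spaces: the closure, from 0 (fully open) to 1 (shut), then the shift along the world's x, y, z in m, then the turn, a rotation vector about the world's x, y, z in degrees. A call has 1 to 5 rows; each row shifts and turns the commanded pose from where the row before left it; what a row does not reach is not made up. A row lasts 1/8 s, in which the tool goes at most 62.5 mm and 10.7 degrees, less where a joint would pass 70% of its speed; a pose out of reach is approached as far as the arm can. A call is refused whole if a number of a shift passes 0.0625 or a number of a turn 10.7, either way. A call with a gripper value outside its range is refused whole. The fingers move at their own pace and stop on an object; "force" is the grip in N (left out, the last holds). Time passes only in rows, so rows that do not move let the fingers close. It gives the time, the measured TCP pose, the force, the opening and the grip force at its end, in the units of the state.
- arm.observe(): the state, without advancing time (a new reading comes with each control period).
- arm.get_image(name): name is "scene" or "top" or "wrist"; returns (picture, depth): 420x560x3 uint8, blue, green, red; 420x560 float32, m along the optical axis (not along the pixel's ray), 0 where there is no reading.
- arm.camera_model(name): a dict with "fx", "fy", "cx", "cy" (pixels), "view" (4x4, takes a point from world to camera coordinates). Camera axes: x right, y down, z forward; pixel columns grow to the right and rows downward; lengths in m; the calibration is good to about 2 mm. A picture is of the moment at which its call begins: read the wrist's pose just before it. camera_model takes no time and is no camera call; for the wrist camera it gives the pose at the moment of the call.
- arm.sign_off(): hands the job in; it is judged then, once.
The state is a dict: "clock": time; "joints": joint angles; "dq": joint speeds; "joint_efforts": joint torques, N m; "position": TCP position; "ee_rot": TCP orientation; "force": force on the tool from outside, world axes, zero at the start; "ft_torque": the same for the moment, N m; "width": opening from 0.0 (shut) to 1.0 (fully open); "gripper_force": force on a finger pad.
Only numpy, scipy, OpenCV 4.12 (cv2) and the standard library are available. Lean on these libraries where they do the work, as an engineer would, in place of code of your own. Each camera call takes 0.05 s, during which the arm holds its last target. There are 200 camera calls.

### The job

Push gently with a fingertip on the arms of the rotary table to turn it until the tip of its red pointer stands over the middle of the blue dot, then push the orange clamp lever round until it rests against the green stop post. Only push: leave the black sample lying on the turntable's centre to ride with it, and do not disturb the gauges and other things standing about. Leave pointer and lever where you set them and finish clear of everything.

Things in the scene. Friction and masses are not known exactly. Their poses are not given: they have to be found in the camera images.
- index_base: fixed grey base plate on the bench, 310 x 300 mm, 28 mm high, with a silver dial face; on its right (-y) side a lug, 130 mm along x, out to y = -225 mm, carries the clamp lever and the green post. Origin: centre of the 310 x 300 plate's underside, on the turntable's vertical axis; x away from the robot at yaw 0, z up
- rotor: turntable: steel disc 110 mm across, top 62 mm above the bench, with 3 level round arms 120 degrees apart, 12 mm thick, centreline 48 mm above the bench: a red pointer and two black ones with 20 mm balls centred 106 mm from the axis. Push them 60 to 115 mm from the axis. Origin: on the vertical axis, bench height; x along the red pointer. Turns with light friction (0.15 N m), stays where left
- pointer_tip (a point): point on the red pointer 120 mm from the axis, 48 mm above the bench, where its end cone (18 mm long) begins; it passes right above the dots. The pointer's direction can go from -2.9 to +0.5 rad from the base's -x (anticlockwise from above positive); the short way round from its start to the blue dot is free, 0.4 to 2.1 rad
- blue_dot: the blue dot, a flat disc 26 mm across and 1.5 mm thick on the dial face, centre 120 mm from the axis. Origin: centre of its underside. A yellow and a white dot of the same size lie elsewhere on the dial; which of the three places is blue changes
- lever: orange clamp lever: level round arm 12 mm thick, centreline 48 mm above the bench, hub 26 mm across. Origin: on its vertical pivot at bench height, 175 mm to the -y side of the rotor axis (base frame); x along the arm. Starts 50 to 70 degrees from the base's -x, towards -y; turns clockwise from above, light friction (0.1 N m), stays where left; at its stop the arm points along the base's -x
- lever_tip (a point): centre of the 18 mm ball at the lever's end, 82 mm from the pivot, 48 mm above the bench
- stop_post (a point): axis of the green post, 12 mm across, top 60 mm above the bench; this point at lever height (48 mm). The lever stops hard against it, its centreline 13 mm to the post's -y side (base frame)
- sample: black flat moulded sample with a window, 50 x 36 x 10 mm, lying loose on the middle of the turntable, 62 mm above the bench. Origin: centre of its underside
- ring_gauge: loose steel ring, 40 mm across, 16 mm high, on the base plate's far right corner. Origin: centre of its underside
- gauge_block: loose brass-coloured block, 30 x 12 x 20 mm high, on the base plate's far left corner. Origin: centre of its underside
- loupe: loose black magnifier, 44 mm across, 46 mm high, upright on the bench to the left. Origin: centre of its underside
- cleaner: white bottle with blue cap, 54 mm across, 130 mm high, on the bench to the right. Origin: centre of its underside
- screwdriver: screwdriver, 180 mm long, lying on the bench to the right. Origin: under its middle, x along it
There are look-alikes about, which are no part of the job. What is meant by the sample is not turquoise or yellow, and is the smaller of those in its own colour.

How it is judged:
On the way, in this order (a step that is already met when the one before it is completed fails the run):
1. the red pointer's tip stands over the blue dot (within 12 mm of its centre, seen from above), the lever not yet at its stop (horizontal distance between pointer_tip and blue_dot below 0.012 m and not (y of lever_tip in the frame of index_base above -0.184 m) and angular speed of rotor below 0.05 rad/s), for 0.3 s.
2. the lever rests at the green post, the pointer still over the blue dot (horizontal distance between pointer_tip and blue_dot below 0.012 m and y of lever_tip in the frame of index_base above -0.184 m), for 0.2 s.
At the end, for the whole second after the job is handed in: Red pointer's tip within 12 mm of the blue dot's centre seen from above; orange lever's ball within 9 mm (about 6 degrees) of its stop at the green post; both at rest; the sample still flat on the turntable, within 12 mm of its axis (all of step 2 and angular speed of each of rotor, lever below 0.05 rad/s and not (horizontal distance between sample and rotor above 0.012 m or height (world z) of sample above 0.07 m or height (world z) of sample below 0.055 m or angle between sample's own z axis and vertical above 0.2 rad)); the robot touches nothing.
It fails at once if the sample was lifted, tipped or pushed off the turntable's centre (over 12 mm) (horizontal distance between sample and rotor above 0.012 m or height (world z) of sample above 0.07 m or height (world z) of sample below 0.055 m or angle between sample's own z axis and vertical above 0.2 rad).
It fails at once if another loose thing was moved by more than 15 mm (distance of any of ring_gauge, gauge_block, loupe, cleaner, screwdriver from where it was at the start of the episode above 0.015 m).
It fails at once if the turntable or its arms were pinched or shoved with more than 25 N (contact force between the fingers and rotor above 25 N).
It fails at once if the lever was pinched or shoved with more than 35 N (contact force between the fingers and lever above 35 N).
It also fails if it takes over 54 s, if anything falls off the work surface, if the arm or the gripper's body presses on something with over 40 N, if the wrist force passes 120 N, or if a joint passes its speed limit or range.

## Working session

There is one attempt and no reset: what is moved stays moved. The work goes in short steps, Python scripts to look and compute and a tool call to move; the robot and the scene stay as the last step left them, time stands still between calls to the robot, and variables do not carry over. Pictures are saved under pics/ and viewed, at most 10 in all, crops included, and the job is handed in when it is done.

Besides the shell and the picture viewer there is one more tool, called after "Emit:" as name(argument=value, ...), one argument or row to a line, values as JSON. send_rows: Moves the arm, as the interface text tells. Its arguments: {"type":"object","properties":{"motion":{"type":"string"},"force":{"type":"number"}},"required":["motion"]}

```bash
mkdir -p pics; ls; python3 - <<'E'
from cell import arm
import cv2,numpy as np
s=arm.observe();print(s)
for n in("top","scene"):
    im,d=arm.get_image(n);cv2.imwrite(f"pics/{n}0.png",im);np.save(f"pics/{n}0.npy",d)
    m=arm.camera_model(n);print(n,m)
E
```

```text
pics
{'clock': 0.0, 'joints': array([ 1.09039251,  0.43522459,  0.02494806,  1.5741189 , -0.01160998,
        1.13394543, -0.07514144]), 'dq': array([-0.00016967,  0.00019131, -0.00200258,  0.0005318 , -0.00189049,
        0.00023542, -0.00080497]), 'joint_efforts': array([-4.56086937e-04, -6.67852306e+01,  9.85517576e-01, -3.14450240e+01,
       -6.02394319e-02,  4.28712065e-02,  1.21629478e-04]), 'position': array([ 0.23037144, -0.58055794,  0.29143515]), 'ee_rot': array([-3.08426479e+00, -5.89505133e-01,  6.44008462e-04]), 'force': array([-0.531683  , -0.23265838, -0.30714379]), 'ft_torque': array([0.02263028, 0.01179868, 0.00055825]), 'gripper_force': 0.0, 'width': 1.000585733152818}
top {'fx': 490.8289211431506, 'fy': 490.8289211431506, 'cx': 282.0090723848614, 'cy': 210.81819363639258, 'view': array([[-0.02114854, -0.99976843, -0.00397767, -0.01116666],
       [-0.99284393,  0.02146944, -0.11747338,  0.54165863],
       [ 0.11753157,  0.00146481, -0.99306807,  1.42269393],
       [ 0.        ,  0.        ,  0.        ,  1.        ]])}
scene {'fx': 447.9695957693896, 'fy': 447.9695957693896, 'cx': 281.1174768848341, 'cy': 219.43693896877724, 'view': array([[ 0.35101385,  0.93631623, -0.01005911, -0.15224316],
       [ 0.78148932, -0.29885502, -0.54768616, -0.39870345],
       [-0.51581365,  0.18438434, -0.83662339,  1.47357929],
       [ 0.        ,  0.        ,  0.        ,  1.        ]])}
```

View pics/top0.png

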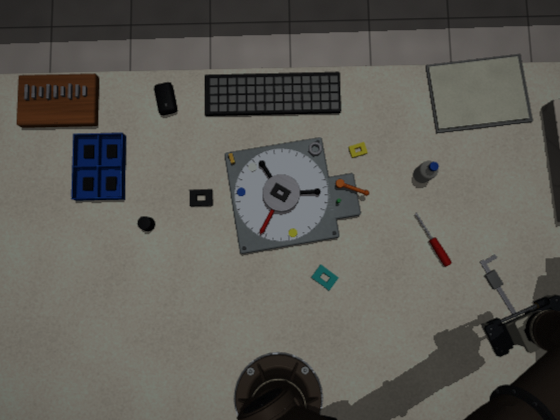

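View pics/scene0.png

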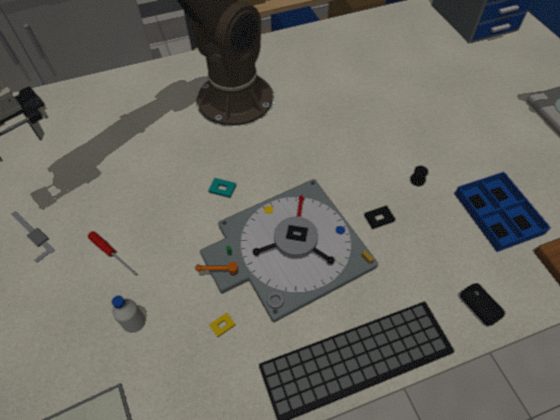

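The top view shows the turntable at (281,193), red pointer tip at (262,233), blue dot at (241,192), lever from (340,184) to (367,193) and green post at (338,203). The scene view agrees.

Sample candidates: black on the turntable (281,192), larger black on the bench (201,198), turquoise (324,277), yellow (358,150). The smaller black one on the disc is the sample. I'll measure now and make one enlarged crop to confirm.

```bash
cat > h.py <<'E'
from cell import arm
import cv2,numpy as np
def ray(n,u,v,z):
    m=arm.camera_model(n);V=m["view"];R=V[:3,:3];c=-R.T@V[:3,3]
    d=R.T@np.array([(u-m["cx"])/m["fx"],(v-m["cy"])/m["fy"],1.]);return (c+d*(z-c[2])/d[2])[:2]
def blobs(im,lo,hi,roi,amin=6):
    x0,y0,x1,y1=roi;h=cv2.cvtColor(im,cv2.COLOR_BGR2HSV)[y0:y1,x0:x1]
    m=cv2.inRange(h,lo,hi);n,l,s,c=cv2.connectedComponentsWithStats(m)
    return [(c[i]+[x0,y0],s[i,4],np.argwhere(l==i)[:,::-1]+[x0,y0]) for i in range(1,n) if s[i,4]>=amin]
ROI=(225,135,375,255)
C=dict(red1=((0,120,50),(5,255,255)),red2=((172,120,50),(180,255,255)),orange=((7,150,80),(16,255,255)),blue=((105,120,60),(125,255,255)),green=((50,100,30),(80,255,255)))
E
python3 - <<'E'
from h import *
im=cv2.imread("pics/top0.png")
for k,(lo,hi) in C.items():
    z=.0295 if k=="blue" else .060 if k=="green" else .048
    for c,a,p in blobs(im,lo,hi,ROI):
        q=np.array([ray("top",*x,z) for x in p]);v=cv2.fitLine(q.astype(np.float32),2,0,.01,.01).ravel()
        t=(q-q.mean(0))@v[:2]
        print(k,c.round(1),a,q.mean(0).round(4),"ends",(q[t.argmin()]).round(3),(q[t.argmax()]).round(3),"dir",np.arctan2(v[1],v[0]).round(3))
for n,u,v,z in(("ballA",262,164,.048),("ballB",317,191.5,.048),("cornTL",226,154,.028),("cornTR",321,139,.028),("cornBL",241,253,.028),("cornBR",338,238,.028),("loupe",146,223,.046),("cleanercap",433,167,.13),("ring",315,148,.044)):print(n,ray("top",u,v,z).round(4))
cv2.imwrite("pics/crop.png",cv2.resize(im[130:260,190:375],None,fx=4,fy=4,interpolation=cv2.INTER_CUBIC))
E
```

```text
red1 [266.3 221.2] 87 [0.5098 0.0237] ends [0.476 0.043] [0.542 0.004] dir -0.503
orange [349. 186.] 121 [ 0.6087 -0.2216] ends [ 0.587 -0.277] [ 0.625 -0.184] dir 1.198
blue [240.6 191.6] 50 [0.602  0.0995] ends [0.592 0.104] [0.613 0.095] dir -0.678
green [338.4 200.2] 13 [ 0.5655 -0.1876] ends [ 0.56  -0.186] [ 0.569 -0.192] dir -0.558
ballA [0.6804 0.0336]
ballB [ 0.5944 -0.1269]
cornTL [0.7178 0.1424]
cornTR [ 0.7578 -0.1452]
cornBL [0.4194 0.1006]
cornBR [ 0.4574 -0.1862]
loupe [0.5123 0.3763]
cleanercap [ 0.6436 -0.4464]
ring [ 0.7264 -0.1251]
```

View pics/crop.png

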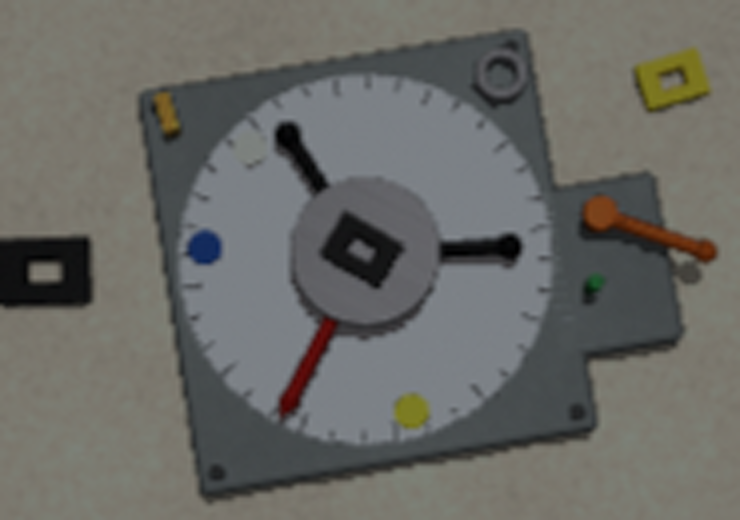

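The crop confirms it: the small black windowed part sits on the disc centre at crop (362,250). Its larger black twin lies on the bench at the left edge (45,270). The blue dot is at crop (205,247) and the pointer tip at (288,405).

Measured in the world frame:
- **Axis:** about (0.588, -0.0215), base yaw 0.137.
- **Pointer:** at 2.64 rad, target 1.455, so it turns 1.19 rad clockwise.
- **Lever:** pivot at (0.612, -0.195), moves from -1.94 to -3.005 rad.

I'll close the fingers and move over the trailing side of the pointer.

Emit:
send_rows(
  motion="1 0.022 0.048 0 0 0 3.3;1 0.022 0.048 0 0 0 3.3;1 0.022 0.048 0 0 0 3.3;1 0.022 0.048 0 0 0 3.3;1 0.022 0.048 0 0 0 3.3",
  force=10,
)

```text
clock: 0.72
position: [0.3409, -0.3392, 0.2921]
ee_rot: [-2.968, -1.029, 0.0]
force: [1.2, 0.1, -0.0]
width: 0.506
gripper_force: 0.0
```

Emit:
send_rows(
  motion="1 0.022 0.048 0 0 0 3.3;1 0.022 0.048 0 0 0 3.3;1 0.022 0.048 0 0 0 3.3;1 0.022 0.048 0 0 0 3.3;1 0.022 0.048 0 0 0 3.3",
)

```text
clock: 1.35
position: [0.4508, -0.0994, 0.2922]
ee_rot: [2.79, 1.444, -0.0]
force: [1.4, -1.9, -0.5]
width: 0.014
gripper_force: 0.0
```

Emit:
send_rows(
  motion="1 0.023 0.048 -0.02 0 0 3.3;1 0.024 0.047 -0.02 0 0 3.3;1 0 0 -0.02 0 0 0;1 0 0 0 0 0 0",
)

```text
clock: 1.85
position: [0.4965, -0.0057, 0.2308]
ee_rot: [-2.701, -1.601, 0.005]
force: [-0.2, -1.0, -0.3]
width: 0.008
gripper_force: 0.0
```

```bash
cat >> h.py <<'E'
def pose(c,th,r,off):
    e=np.array([np.cos(th),np.sin(th)]);return np.array(c)+r*e+off*np.array([-e[1],e[0]])
def xang():
    from scipy.spatial.transform import Rotation as R
    s=arm.observe();x=R.from_rotvec(s["ee_rot"]).as_matrix();return s["position"].round(4),np.arctan2(x[1,0],x[0,0]),x[:,2].round(3),s["clock"],s["width"],s["force"].round(1),s["joints"].round(2)
E
python3 - <<'E'
from h import *
print(xang());c=(.588,-.0215)
print("start",pose(c,2.64,.087,.03))
p=pose(c,2.64,.087,.0155);print(p)
for i in range(1,15):
    th=2.64-i*.0873;q=pose(c,th,.087,.0155);print(round(th,3),q.round(4),((q-p)*1000).round(1));p=q
E
```

```text
(array([ 0.4965, -0.0057,  0.2308]), np.float64(1.0699733834906493), array([-0.004, -0.   , -1.   ]), 1.85, 0.008061000395262913, array([-0.2, -1. , -0.3]), array([ 0.25,  0.33, -0.43,  1.93,  0.17,  0.92, -0.77]))
start [ 0.49729217 -0.00597297]
[0.50426409 0.00674089]
2.553 [0.507  0.0139] [2.8 7.2]
2.465 [0.5104 0.0209] [3.4 6.9]
2.378 [0.5144 0.0275] [4.  6.6]
2.291 [0.519  0.0337] [4.5 6.2]
2.204 [0.5241 0.0395] [5.1 5.8]
2.116 [0.5296 0.0448] [5.6 5.3]
2.029 [0.5356 0.0497] [6.  4.8]
1.942 [0.542 0.054] [6.4 4.3]
1.854 [0.5488 0.0577] [6.8 3.7]
1.767 [0.5558 0.0608] [7.1 3.1]
1.68 [0.5631 0.0633] [7.3 2.5]
1.592 [0.5706 0.0651] [7.5 1.8]
1.505 [0.5782 0.0663] [7.6 1.2]
1.418 [0.5859 0.0668] [7.7 0.5]
```

Emit:
send_rows(
  motion="1 0 0 -0.04 0 0 0;1 0 0 -0.04 0 0 0;1 0 0 -0.03 0 0 0;1 0 0 -0.015 0 0 0;1 0 0 0 0 0 0",
)

```text
clock: 2.48
position: [0.4974, -0.0065, 0.1073]
ee_rot: [-2.704, -1.599, 0.001]
force: [0.3, -0.2, -0.8]
width: 0.007
gripper_force: 0.0
```

Emit:
send_rows(
  motion="1 0.0037 0.0062 0 0 0 0;1 0.0037 0.0062 0 0 0 0;1 0.0028 0.0072 0 0 0 -5;1 0.0034 0.0069 0 0 0 -5;1 0.004 0.0066 0 0 0 -5",
)

```text
clock: 3.1
position: [0.5156, 0.0276, 0.108]
ee_rot: [2.89, 1.229, 0.001]
force: [-1.5, 0.0, 1.1]
width: 0.009
gripper_force: 0.9
```

```bash
python3 - <<'E'
from h import *
print(xang());im,d=arm.get_image("top")
cv2.imwrite("pics/p1.png",cv2.resize(im[130:260,190:375],None,fx=4,fy=4,interpolation=cv2.INTER_CUBIC))
E
```

```text
(array([0.5156, 0.0276, 0.108 ]), np.float64(0.8043165847468807), array([ 0.001, -0.   , -1.   ]), 3.1, 0.009068659078821185, array([-1.5,  0. ,  1.1]), array([ 0.06,  0.52, -0.29,  2.01,  0.24,  0.65, -1.15]))
```

View pics/p1.png

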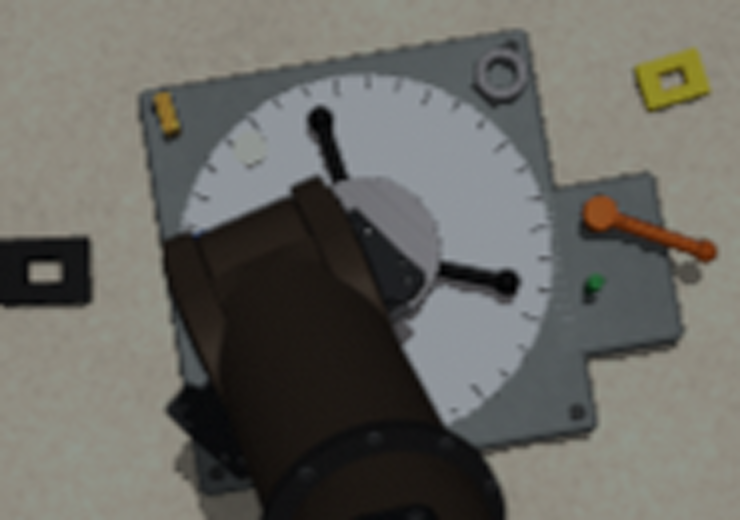

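The balls have moved clockwise, to crop (320,120) and (508,282), so the push works. Continuing along the arc.

Emit:
send_rows(
  motion="1 0.0045 0.0062 0 0 0 -5;1 0.0051 0.0058 0 0 0 -5;1 0.0055 0.0053 0 0 0 -5;1 0.006 0.0049 0 0 0 -5;1 0.0064 0.0043 0 0 0 -5",
)

```text
clock: 3.78
position: [0.5424, 0.0544, 0.1076]
ee_rot: [-3.088, -0.578, 0.001]
force: [-1.6, 0.7, 0.6]
width: 0.006
gripper_force: 0.9
```

Emit:
send_rows(
  motion="1 0.0068 0.0037 0 0 0 -5;1 0.007 0.0031 0 0 0 -5;1 0.0073 0.0025 0 0 0 -5;1 0 0 0 0 0 0;1 0 0 0 0 0 0",
)

```text
clock: 4.4
position: [0.5638, 0.063, 0.1075]
ee_rot: [3.137, 0.175, 0.001]
force: [-0.5, 0.2, -0.8]
width: 0.004
gripper_force: 0.0
```

```bash
cat >> h.py <<'E'
def balls(im,c=(.588,-.0215)):
    "dark pixels at the ball radius, as world angles"
    x0,y0,x1,y1=ROI;g=im.max(2);out=[]
    m=np.zeros_like(g)
    for v in range(y0,y1):
        for u in range(x0,x1):
            if g[v,u]<60:
                q=ray("top",u,v,.048)-c
                if .06<np.hypot(*q)<.117:m[v,u]=255
    n,l,s,_=cv2.connectedComponentsWithStats(m)
    for i in range(1,n):
        p=np.argwhere(l==i)[:,::-1]
        if 8<len(p)<150:
            q=np.array([ray("top",*x,.048)-c for x in p]);k=q.mean(0);out.append((len(p),np.arctan2(k[1],k[0]).round(3),np.hypot(*k).round(3)))
    return out
E
python3 - <<'E'
from h import *
print(balls(cv2.imread("pics/top0.png")))
print(xang());im,d=arm.get_image("top");print(balls(im))
cv2.imwrite("pics/p2.png",cv2.resize(im[130:260,190:375],None,fx=4,fy=4,interpolation=cv2.INTER_CUBIC))
E
```

```text
[(86, np.float64(0.551), np.float64(0.092)), (92, np.float64(-1.512), np.float64(0.088))]
(array([0.5638, 0.063 , 0.1075]), np.float64(0.11156730761656986), array([ 0.001,  0.   , -1.   ]), 4.4, 0.00377630160440106, array([-0.5,  0.2, -0.8]), array([-0.14,  0.56, -0.1 ,  1.9 ,  0.08,  0.69, -1.74]))Traceback (most recent call last):
  File "<stdin>", line 3, in <module>
  File "h.py", line 24, in balls
    q=ray("top",u,v,.048)-c
      ~~~^^^^^^^^^^^^^^^^
  File "h.py", line 4, in ray
    m=arm.camera_model(n);V=m["view"];R=V[:3,:3];c=-R.T@V[:3,3]
ValueError: time passes only in moves, steps and waits
```

```bash
sed -i 's/^def ray/import functools\ncm=functools.lru_cache(None)(arm.camera_model)\ndef ray/; s/m=arm.camera_model(n);V/m=cm(n);V/' h.py
python3 - <<'E'
from h import *
im,d=arm.get_image("top")
cv2.imwrite("pics/p2.png",cv2.resize(im[130:260,190:375],None,fx=4,fy=4,interpolation=cv2.INTER_CUBIC))
print(balls(im),xang())
E
```

```text
[(76, np.float64(-0.38), np.float64(0.091)), (79, np.float64(-2.493), np.float64(0.087))] (array([0.5637, 0.0628, 0.1074]), np.float64(0.11030583596324021), array([ 0., -0., -1.]), 4.5, 0.00435154504375473, array([ 0.3, -0.2, -0.4]), array([-0.14,  0.56, -0.1 ,  1.9 ,  0.08,  0.69, -1.74]))
```

View pics/p2.png

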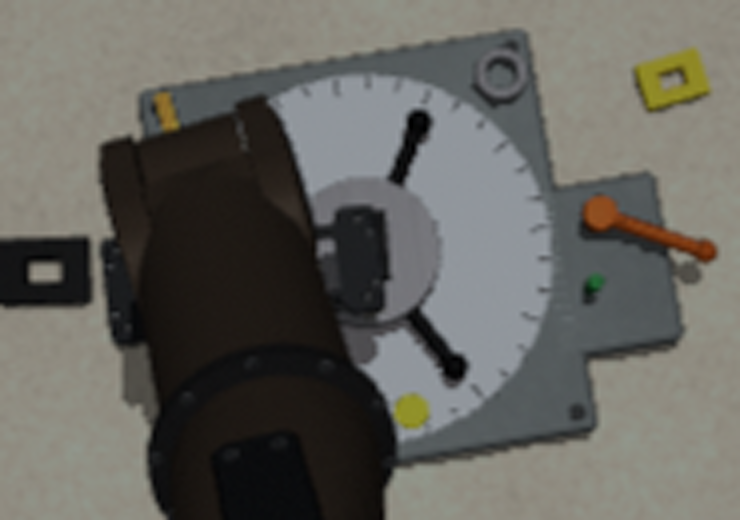

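Ball angles have moved by -0.956 rad, so the pointer is now at 1.68 and has 13° to go. The balls are at crop (418,122) and (456,367), and the other things are untouched.

Emit:
send_rows(
  motion="1 0.006 0.0015 0 0 0 -4;1 0.006 0.001 0 0 0 -4;1 0.0045 0.0005 0 0 0 -3;1 0.0026 0.0002 0 0 0 -2;1 0 0 0 0 0 0",
)

```text
clock: 5.12
position: [0.5828, 0.0661, 0.1072]
ee_rot: [3.136, -0.184, 0.0]
force: [0.1, 0.8, 0.3]
width: 0.006
gripper_force: 0.3
```

```bash
python3 - <<'E'
from h import *
im,d=arm.get_image("top")
b=balls(im);print(b,xang(),pose((.588,-.0215),1.455,.087,.0155))
E
```

```text
[(83, np.float64(-0.586), np.float64(0.09)), (79, np.float64(-2.716), np.float64(0.087))] (array([0.5828, 0.066 , 0.1072]), np.float64(-0.11694525713895082), array([ 0., -0., -1.]), 5.175, 0.0026480351056488603, array([-1.1,  0.3, -0.4]), array([-0.18,  0.58, -0.03,  1.85,  0.03,  0.71, -1.92])) [0.58265558 0.0667082 ]
```

The pointer is at about 1.46. Backing off, lifting, then heading to the lever and checking the pointer on the way.

Emit:
send_rows(
  motion="1 -0.01 0 0 0 0 0;1 -0.015 0 0 0 0 0;1 0 0 0.05 0 0 0;1 0 0 0.05 0 0 0;1 0 -0.03 0 0 0 9",
)

```text
clock: 5.8
position: [0.5589, 0.0388, 0.2113]
ee_rot: [-3.139, -0.073, -0.011]
force: [0.1, -0.7, -0.5]
width: 0.0
gripper_force: 0.0
```

Emit:
send_rows(
  motion="1 0.015 -0.05 0 0 0 9.5;1 0.015 -0.05 0 0 0 9.5;1 0.015 -0.05 0 0 0 9.5;1 0.015 -0.05 0 0 0 9.5;1 0.015 -0.05 0 0 0 9.5",
)

```text
clock: 6.42
position: [0.6322, -0.2151, 0.2072]
ee_rot: [-2.846, -1.33, 0.001]
force: [0.5, 0.6, 0.1]
width: 0.001
gripper_force: 0.0
```

Emit:
send_rows(
  motion="1 0 -0.051 0 0 0 9.5;1 0 0 0 0 0 9.3;1 0 0 0 0 0 0",
)

```text
clock: 6.8
position: [0.6318, -0.265, 0.2069]
ee_rot: [-2.597, -1.766, 0.0]
force: [0.2, 0.3, 0.1]
width: 0.005
gripper_force: 0.0
```

```bash
python3 - <<'E'
from h import *
im,d=arm.get_image("top")
cv2.imwrite("pics/p3.png",cv2.resize(im[130:260,190:375],None,fx=4,fy=4,interpolation=cv2.INTER_CUBIC))
for k in("red1","red2","blue","orange"):
    for c,a,p in blobs(im,*C[k],ROI):
        q=np.array([ray("top",*x,.0295 if k=="blue" else .048) for x in p]);v=cv2.fitLine(q.astype(np.float32),2,0,.01,.01).ravel()
        print(k,c,a,q.mean(0).round(4),np.arctan2(v[1],v[0]))
print(balls(im),xang());L=(.612,-.195)
for th in -1.944-np.arange(0,63,5)*np.pi/180:print(th.round(3),pose(L,th,.058,.025).round(4))
E
```

```text
red1 [249.78571429 190.91428571] 70 [0.6005 0.0709] 1.4705831
red2 [242. 192.] 7 [0.5977 0.0938] 1.5490252
orange [341.28947368 183.55263158] 76 [ 0.6166 -0.1992] 1.1623389
[(79, np.float64(-0.585), np.float64(0.09)), (72, np.float64(-2.711), np.float64(0.088))] (array([ 0.6322, -0.264 ,  0.2071]), np.float64(1.1933844027511398), array([-0.   ,  0.001, -1.   ]), 6.85, 0.0033565293834468112, array([ 0.4,  0.7, -0. ]), array([ 0.5 ,  0.62, -0.29,  1.49,  0.19,  1.06, -0.21]))
-1.944 [ 0.6141 -0.2581]
-2.031 [ 0.6086 -0.2581]
-2.119 [ 0.6031 -0.2575]
-2.206 [ 0.5977 -0.2565]
-2.293 [ 0.5924 -0.255 ]
-2.38 [ 0.5873 -0.2531]
-2.468 [ 0.5823 -0.2507]
-2.555 [ 0.5775 -0.2479]
-2.642 [ 0.5731 -0.2447]
-2.729 [ 0.5689 -0.2411]
-2.817 [ 0.565  -0.2372]
-2.904 [ 0.5615 -0.233 ]
-2.991 [ 0.5584 -0.2284]
```

View pics/p3.png

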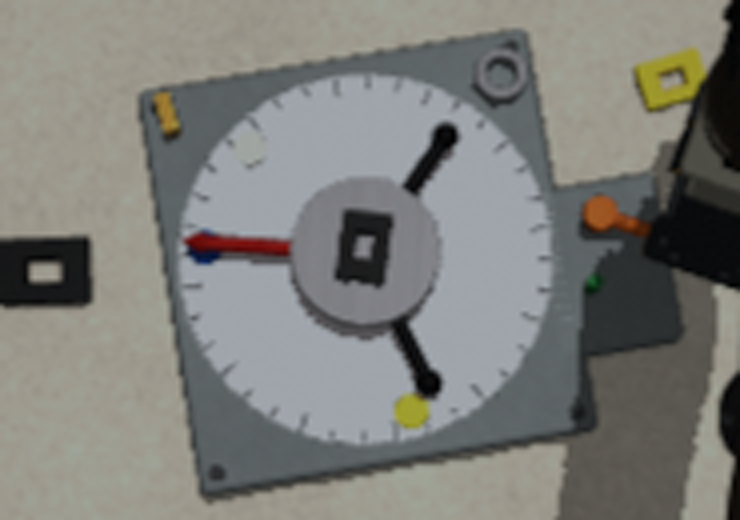

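The pointer (tip about crop (195,243)) lies over the blue dot (204,248), within about 2 mm once parallax is allowed for. The sample is still centred at (363,248). Descending beside the lever and pushing it clockwise.

Emit:
send_rows(
  motion="1 0 0 -0.04 0 0 0;1 0 0 -0.04 0 0 0;1 0 0 -0.02 0 0 0;1 -0.009 0.003 0 0 0 0;1 -0.009 0.003 0 0 0 0",
)

```text
clock: 7.48
position: [0.615, -0.2584, 0.1087]
ee_rot: [2.595, 1.768, 0.002]
force: [-0.2, -0.6, 0.8]
width: 0.007
gripper_force: 0.0
```

Emit:
send_rows(
  motion="1 -0.0055 0 0 0 0 -5;1 -0.0055 0.0006 0 0 0 -5;1 -0.0054 0.001 0 0 0 -5;1 -0.0053 0.0015 0 0 0 -5;1 -0.0051 0.0019 0 0 0 -5",
)

```text
clock: 8.1
position: [0.589, -0.2539, 0.1098]
ee_rot: [2.917, 1.159, 0.006]
force: [1.6, 0.5, 0.7]
width: 0.003
gripper_force: 0.8
```

Emit:
send_rows(
  motion="1 -0.005 0.0024 0 0 0 -5;1 -0.0048 0.0028 0 0 0 -5;1 -0.0044 0.0032 0 0 0 -5;1 -0.0042 0.0036 0 0 0 -5;1 0 0 0 0 0 0",
)

```text
clock: 8.72
position: [0.5704, -0.2416, 0.1093]
ee_rot: [3.074, 0.641, 0.005]
force: [1.0, -1.0, 1.3]
width: 0.001
gripper_force: 0.8
```

```bash
python3 - <<'E'
from h import *
im,d=arm.get_image("top");s,_=arm.get_image("scene")
cv2.imwrite("pics/p4.png",np.hstack([cv2.resize(im[130:260,260:390],(390,390)),cv2.resize(s[190:320,180:310],(390,390))]))
print(xang())
E
```

```text
(array([ 0.5704, -0.242 ,  0.1088]), np.float64(0.41280546324986733), array([ 0.003, -0.001, -1.   ]), 8.825, 0.0036214486462371126, array([ 1. , -0.2,  5. ]), array([ 0.36,  0.62, -0.07,  1.76,  0.06,  0.75, -0.89]))
```

View pics/p4.png

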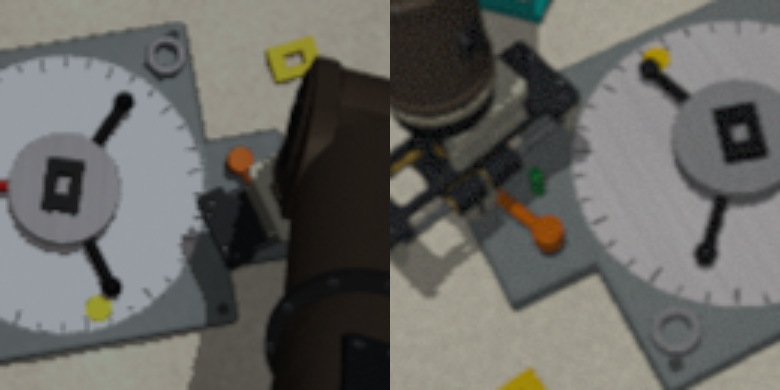

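The lever is following, with its hub at (240,160) in the left panel, and about 16° remain before the post. Continuing more slowly.

Emit:
send_rows(
  motion="1 -0.0032 0.0031 0 0 0 -4;1 -0.003 0.0033 0 0 0 -4;1 -0.0027 0.0035 0 0 0 -4;1 0 0 0 0 0 0",
)

```text
clock: 9.32
position: [0.5616, -0.2322, 0.1084]
ee_rot: [3.125, 0.317, 0.003]
force: [0.2, -1.4, 3.7]
width: 0.004
gripper_force: 1.6
```

Emit:
send_rows(
  motion="1 -0.001 0.0018 0 0 0 -2;1 -0.001 0.0018 0 0 0 -2;1 0 0 0 0 0 0",
)

```text
clock: 9.7
position: [0.5592, -0.2286, 0.108]
ee_rot: [3.134, 0.205, 0.002]
force: [1.4, -1.4, 4.5]
width: 0.005
gripper_force: 2.3
```

Emit:
send_rows(
  motion="1 -0.0002 0.0012 0 0 0 0;1 0 0 0 0 0 0",
)

```text
clock: 9.95
position: [0.5589, -0.2276, 0.1079]
ee_rot: [3.134, 0.206, 0.002]
force: [-0.1, -0.3, 5.6]
width: 0.002
gripper_force: 2.5
```

Emit:
send_rows(
  motion="1 -0.0001 0.001 0 0 0 0;1 0 0 0 0 0 0",
)

```text
clock: 10.2
position: [0.5586, -0.2266, 0.1079]
ee_rot: [3.134, 0.206, 0.001]
force: [0.5, -0.7, 6.3]
width: 0.004
gripper_force: 2.6
```

Emit:
send_rows(
  motion="1 -0.0001 0.001 0 0 0 0;1 0 0 0 0 0 0",
)

```text
clock: 10.45
position: [0.5584, -0.2257, 0.1078]
ee_rot: [3.134, 0.206, 0.001]
force: [-1.2, -0.9, 5.9]
width: 0.006
gripper_force: 2.8
```

There's no sideways force yet, but a small upward one. I'll take a look.

```bash
python3 - <<'E'
from h import *
im,d=arm.get_image("wrist");s,_=arm.get_image("scene")
cv2.imwrite("pics/p5.png",np.hstack([cv2.resize(im,(440,330)),cv2.resize(s[200:310,170:280],(330,330))]))
print(xang(),arm.observe()["ft_torque"])
for c,a,p in blobs(s,*C["orange"],(180,240,260,300)):print(c,a)
E
```

```text
(array([ 0.5584, -0.2257,  0.1079]), np.float64(0.1310010831545158), array([ 0.001, -0.001, -1.   ]), 10.55, 0.0015007472514566998, array([ 0.6, -0.8,  7.1]), array([ 0.29,  0.6 ,  0.01,  1.81, -0.01,  0.73, -1.14])) [-0.19199338  0.12880985  0.04703874]
[229.40268456 262.83221477] 149
```

View pics/p5.png

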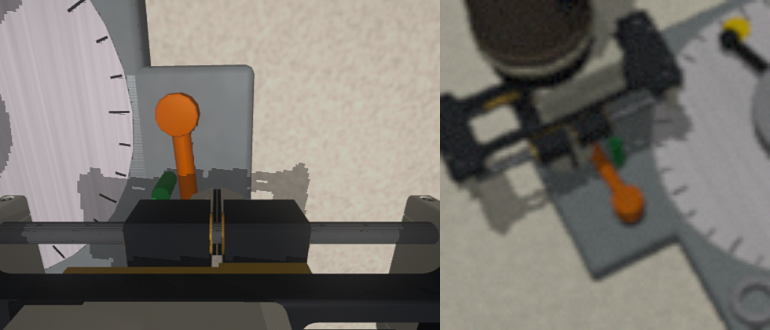

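In the wrist view the lever (178,115)-(188,195) is still a few degrees short of the post (165,185). The forces are small, so I'll keep pushing.

Emit:
send_rows(
  motion="1 -0.0001 0.001 0 0 0 0;1 -0.0001 0.001 0 0 0 0;1 0 0 0 0 0 0",
)

```text
clock: 10.92
position: [0.558, -0.2238, 0.1078]
ee_rot: [3.134, 0.206, 0.0]
force: [-1.2, -1.8, 7.0]
width: 0.006
gripper_force: 2.9
```

Emit:
send_rows(
  motion="1 -0.0001 0.001 0 0 0 0;1 -0.0001 0.001 0 0 0 0;1 0 0 0 0 0 0",
)

```text
clock: 11.3
position: [0.5576, -0.2218, 0.1077]
ee_rot: [3.134, 0.206, -0.0]
force: [-0.3, -1.4, 6.3]
width: 0.004
gripper_force: 2.6
```

Emit:
send_rows(
  motion="1 -0.0001 0.001 0 0 0 0;1 -0.0001 0.001 0 0 0 0;1 0 0 0 0 0 0",
)

```text
clock: 11.68
position: [0.5575, -0.221, 0.1077]
ee_rot: [3.133, 0.204, 0.0]
force: [0.1, -4.9, 3.9]
width: 0.004
gripper_force: 3.5
```

```bash
python3 - <<'E'
from h import *
im,d=arm.get_image("wrist");w=arm.camera_model("wrist");h=cv2.cvtColor(im,cv2.COLOR_BGR2HSV)
m=cv2.inRange(h,*C["orange"])
V=w["view"];R=V[:3,:3];c=-R.T@V[:3,3]
vu=np.argwhere(m>0);q=[]
for v,u in vu:
    k=R.T@np.array([(u-w["cx"])/w["fx"],(v-w["cy"])/w["fy"],1]);q.append((c+k*(.048-c[2])/k[2])[:2])
q=np.array(q);print(len(q),q.min(0),q.max(0))
# mid line per x slice
for x in np.arange(q[:,0].min(),q[:,0].max(),.006):
    s=q[(q[:,0]>=x)&(q[:,0]<x+.006)];print((x+.003).round(3),((s[:,1].min()+s[:,1].max())/2).round(4),np.ptp(s[:,1]).round(4))
print(xang())
E
```

```text
4172 [ 0.55949472 -0.2065706 ] [ 0.63024902 -0.17936776]
0.562 -0.2002 0.0097
0.568 -0.2004 0.0123
0.574 -0.1996 0.0116
0.58 -0.1987 0.012
0.586 -0.1979 0.0124
0.592 -0.1971 0.0118
0.598 -0.1962 0.0122
0.604 -0.1921 0.0189
0.61 -0.1924 0.0251
0.616 -0.1926 0.0265
0.622 -0.1925 0.0262
0.628 -0.1931 0.0197
(array([ 0.5575, -0.221 ,  0.1077]), np.float64(0.1300722836971324), array([ 0.   , -0.002, -1.   ]), 11.725, 0.007039210204509379, array([ 0.5, -4.7,  5.2]), array([ 0.28,  0.6 ,  0.01,  1.82, -0.01,  0.72, -1.15]))
```

The lever's slope is 0.14, which matches the base yaw of 0.137, and the sideways force has risen to 5 N, so it rests on the post. Backing off and lifting clear.

Emit:
send_rows(
  motion="1 0 0 0 0 0 0;1 0.001 -0.01 0 0 0 0;1 0.003 -0.02 0 0 0 0;1 0 0 0.05 0 0 0;1 0 0 0.05 0 0 0",
)

```text
clock: 12.35
position: [0.5611, -0.2507, 0.2076]
ee_rot: [-3.134, -0.204, 0.003]
force: [1.9, -0.2, -0.8]
width: 0.004
gripper_force: 0.0
```

Emit:
send_rows(
  motion="1 -0.03 -0.045 0.02 0 0 0;1 -0.03 -0.045 0.02 0 0 0;1 -0.03 -0.045 0 0 0 0;1 -0.03 -0.045 0 0 0 0;1 0 0 0 0 0 0",
)

```text
clock: 12.98
position: [0.4368, -0.4352, 0.2471]
ee_rot: [3.133, 0.192, -0.004]
force: [0.5, 1.0, 0.7]
width: 0.002
gripper_force: 0.0
```

```bash
python3 - <<'E'
from h import *
im,d=arm.get_image("top")
cv2.imwrite("pics/p6.png",cv2.resize(im[130:260,190:375],None,fx=4,fy=4,interpolation=cv2.INTER_CUBIC))
for k in("red1","orange"):
    for c,a,p in blobs(im,*C[k],ROI):
        q=np.array([ray("top",*x,.048) for x in p]);v=cv2.fitLine(q.astype(np.float32),2,0,.01,.01).ravel()
        print(k,c,a,q.mean(0).round(4),np.arctan2(v[1],v[0]))
print(xang())
E
```

```text
red1 [249.94444444 190.97222222] 72 [0.6003 0.0704] 1.4656627
orange [341.6        193.37777778] 135 [ 0.5873 -0.1991] 0.1419632
(array([ 0.4392, -0.4324,  0.247 ]), np.float64(0.12588242323631096), array([-0.001, -0.001, -1.   ]), 13.025, 0.0038805503200585313, array([-0. , -0.1, -0.5]), array([ 0.65,  0.46,  0.06,  1.66, -0.03,  1.03, -0.73]))
```

View pics/p6.png

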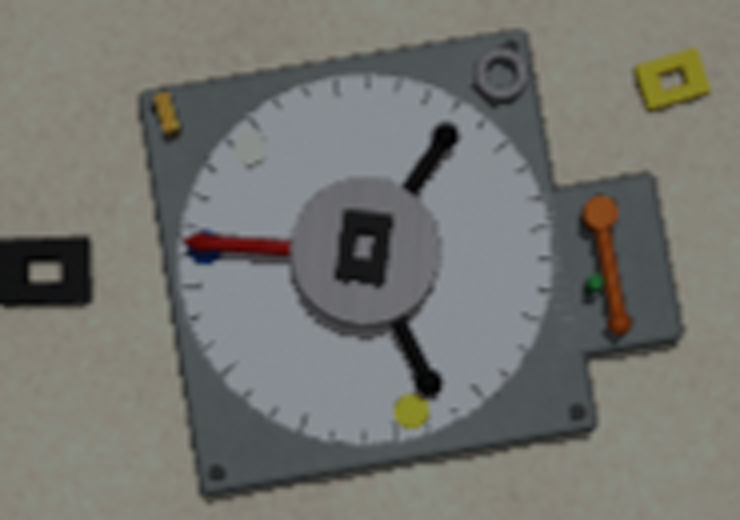

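The lever (crop (600,213) to (620,322)) rests against the post (595,284). The pointer is over the blue dot at (204,246), the sample is centred, and the arm is clear.

```bash
python3 -c "
from cell import arm
print(arm.sign_off())"
```

```text
the job is handed in; nothing more can be done
None
```

I handed the job in at about 13 s on the robot clock, and no verdict came back. The last picture shows the red pointer's tip about 2 mm from the blue dot's centre, the orange lever against the green post, the sample still centred, and the arm clear.

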